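# Try the collet case's lid, free its catch if it is caught, and hold it open

### The arm

A 7-joint arm with a two-finger parallel gripper is mounted at the origin on the work surface. World frame = base frame: x ahead of the robot, y to its left, z up, the work surface at z = 0. Lengths are in mm, angles in rad, forces in N, time in s.
With the tool pointing down it reaches from about 400 to 875 mm from the base axis. Payload 19.3 kg.
Tool frame: the origin (TCP) lies at the very end of the fingers, on their centre line; the grasp point (between the pads) lies behind it (robot.tcp_to_grasp is the z of the grasp point in the tool frame, in mm); z points along the fingers, y is the line along which they close (so a half turn about z gives the same grasp; the last joint's range is limited). The gripper opens to 85 mm and grips with 20 to 120 N. Pads are 22 mm wide; open, the fingers measure 114 mm over their backs; the gripper's body (76 mm by 85 mm) begins 54 mm behind the grasp point. The pads swing forward as they close: fully open they stand 13 mm farther back than shut.
Start: joints at [1.229, 0.521, -0.036, 1.599, 0.021, 1.021, -0.113], TCP at [167.763, -602.055, 231.291] pointing down, gripper open.
Joint ranges: [-2.91, 2.91], [-0.3, 2.13], [-1.5, 1.42], [0.17, 2.43], [-1.26, 4.41], [0.16, 1.93], [-2.52, 2.52]. Speed limits (rad/s): [1.89, 1.89, 2.39, 2.39, 3.01, 3.01, 3.01].

### API

Orientations are given as a 3x3 rotation matrix whose columns are the frame's x, y, z axes.
In Python, from cell import robot, eyes, order, readout gives the robot as it stands (robot), with the cameras (eyes), the job (order) and the readings (readout).
- The arm moves only by the shell command python3 shift.py FILE [FORCE], which reads ROWS from the file FILE. ROWS is a JSON list of rows, 1 to 5 of them, each an object with the fields turn_vec (a list: a rotation vector rx, ry, rz in parts of the range, where 1.0 means 4 rad), pos (a list: dx, dy, dz in shares of 500 mm (1.0 is 500 mm)), finger_gap (the opening from 0.0 (shut) to 1.0 (fully open)); a field left out counts as zero (the opening has to be given); each row shifts and turns the commanded pose from where the row before left it, along the tool's axes as they then stand; what a row does not reach is not made up. A row lasts 1/12 s, in which the tool goes at most 41.7 mm and 0.125 rad, less where a joint would pass 70% of its speed; a pose out of reach is approached as far as the arm can. The fingers move at their own pace and stop on an object; FORCE is the grip in N (left out, the last holds). Time passes only in rows, so rows that do not move let the fingers close. It prints the time, the measured TCP pose, the force, the opening and the grip force at its end. Input that does not fit is refused with a message, and nothing moves.
- readout.get_state(): the state, without advancing time (a new reading comes with each control period).
- eyes.read_camera(name): name is "scene" or "top" or "wrist"; returns a dict with "frame" (480x640x3 uint8, blue, green, red), "K" (3x3 intrinsics, pixels), "cam_to_world" (4x4, takes a point from camera to world coordinates); the wrist camera has in their place "T_tool_cam" (4x4, takes a point from camera to tool coordinates, whose origin is the TCP and whose axes are the flange's). Camera axes: x right, y down, z forward; pixel columns grow to the right and rows downward; lengths in mm; the calibration is good to about 2 mm. A picture is of the moment at which its call begins: read the wrist's pose just before it. There is no depth.
- order.job_done(): hands the job in; it is judged then, once.
The state is a dict: "time": time; "joint_pos": joint angles; "dq": joint speeds; "effort": joint torques, N m; "tcp_pos": TCP position; "tool_rot": TCP orientation; "force": force on the tool from outside, world axes, zero at the start; "torque": the same for the moment, N m; "gripper_width": opening from 0.0 (shut) to 1.0 (fully open); "finger_force": force on a finger pad.
Only numpy, scipy, OpenCV 4.12 (cv2) and the standard library are available. Lean on these libraries where they do the work, as an engineer would, in place of code of your own. Each camera call takes 0.05 s, during which the arm holds its last target. There are 200 camera calls.

### The job

Tug gently upwards on the red knob of the green collet case to learn whether the lid is caught. Only if it is caught, push the yellow slide on the case's front all the way to the left (seen from the robot) to release it; if the lid comes up freely, leave the slide alone. Raise the lid about half-way (some 45 degrees) and finish still holding it there with the fingers, since it falls shut by itself; do not disturb the other things on the bench.

Things in the scene. Friction and masses are not known exactly. Their poses are not given: they have to be found in the camera images.
- case: Green collet case fixed on the bench, 170 (x) x 220 (y) x 80 mm high plus its lid. Origin: centre of its underside; -x is its front, towards the robot; z up. On the front a grey catch housing, 55 (x) x 120 (y) x 70 mm high, spans x = -85 to -140 mm. Hidden inside, a bolt may or may not lie over the lid's steel tongue; once released it stays clear.
- lid (a joint): Lid angle in rad: 0 shut, grows as the near edge is lifted, stops at 1.3. The lid (10 mm thick, about 0.3 kg) has no stay and falls shut if let go. If caught it rises about 0.03 rad of free play (4 mm at the knob) and then stops hard; if not caught it keeps rising, needing 2 to 8 N at the knob (its weight and the knob turning in the grip).
- lid_knob (a point): Centre of the red knob on the lid: a cylinder 26 mm across, 22 mm high, axis normal to the lid, on a 12 mm stem. Lid shut: at (-40, 0, 125.5) mm in the case's frame, 35 mm above the lid's top face, 45 mm behind the lid's front edge. It can pivot in the fingers as the lid turns.
- lid_hinge (a point): Centre of the lid's hinge line at the case's far edge, in the case's frame at (85, 0, 80.5) mm; the line runs along the case's y. With the lid at angle a, the knob's centre lies 125 cos a - 45 sin a mm in front of it (case -x) and 125 sin a + 45 cos a mm above it.
- release (a joint): Travel of the yellow release slide in m: 0 at its right-hand end (case -y), 0.025 at its hard stop to the left (case +y). Starts between 0 and 0.003, stays where it is left, takes 2 to 5 N to push. Pushed fully to its stop it releases a caught lid.
- release_stud (a point): Centre of the upright yellow stud of the release slide on top of the catch housing: 16 (x) x 12 (y) mm, its top 31 mm above the housing's top; this point is 20 mm above that top, 90 mm above the bench, at case x = -124 mm, case y = -32 mm plus its travel. It slides along the case's +y.
- holder_a: Bystander, loose: dark steel milling tool holder standing flange down, widest 62 mm, 115 mm tall. Origin: centre of its underside. To be left where it is.
- holder_b: Bystander, loose: bright steel tool holder standing, widest 62 mm, 98 mm tall. Origin: centre of its underside. To be left where it is.
- bin: Bystander, loose: small green open bin 90 x 70 x 60 mm with cutters standing in it. Origin: centre of its underside. To be left where it is.
- insert_box: Bystander, loose: pale plastic box with a yellow top, 70 x 45 x 25 mm. Origin: centre of its underside. To be left where it is.
- nut: Bystander, loose: dark steel collet nut (ring), 50 mm across, 22 mm tall. Origin: centre of its underside. To be left where it is.
- block: Bystander, loose: light wooden block 90 x 80 x 53 mm with nine collets. Origin: centre of its underside. To be left where it is.
- driver: Bystander, loose: red-handled screwdriver lying flat behind the case, 170 mm long, along its own x. Origin: under the middle of its length, at bench level. To be left where it is.

How it is judged (in metres and radians):
On the way, in this order (a step that is already met when the one before it is completed fails the run):
1. the lid is tugged with the fingers (raised past 0.015 rad) while the release slide has not been worked (below 6 mm) (value of joint lid above 0.015 rad and value of joint release below 0.006 m and contact force between the fingers and lid above 0.5 N), for 0.1 s.
2. the lid is raised past 0.6 rad by the fingers (value of joint lid above 0.6 rad and contact force between the fingers and lid above 0.3 N), for 0.2 s.
At the end, for the whole second after the job is handed in: The lid stands still (under 0.1 rad/s) between 0.6 and 1.1 rad (34 to 63 degrees) open, still held by the fingers (contact force over 0.3 N) (all of step 2 and value of joint lid below 1.1 rad and velocity of joint lid between -0.1 and 0.1 rad/s); the arm keeps its last pose, push and grip.
It fails at once if the slide is worked (past 18 to 23 mm) though the lid was not caught ((value of joint release above 0.018 m and distance of bolt_c0 from where it was at the start of the episode below 0.002 m) or (value of joint release above 0.023 m and distance of bolt_c0 from where it was at the start of the episode below 0.007 m)).
It fails at once if the caught lid is hauled on (over 40 N at the catch) (contact force between lid and bolt_c0 above 40 N).
It fails at once if a bystander is shifted by more than 25 mm (distance of any of holder_a, holder_b, bin, insert_box, nut, block, driver from where it was at the start of the episode above 0.025 m).
It also fails if it takes over 67 s, if anything falls off the work surface, if the arm or the gripper's body presses on something with over 40 N, if the wrist force passes 120 N, or if a joint passes its speed limit or range.

## Working session

There is one attempt and no reset: what is moved stays moved. The work goes in short steps, Python scripts to look and compute and a shell command to move; the robot and the scene stay as the last step left them, time stands still between calls to the robot, and variables do not carry over. Pictures are saved under pics/ and viewed, at most 10 in all, crops included, and the job is handed in when it is done.

```bash
ls; mkdir -p pics; python3 - <<'E'
from cell import robot, eyes, order, readout
import cv2,numpy as np
s=readout.get_state(); print(s, robot.tcp_to_grasp)
for n in("scene","top"):
    c=eyes.read_camera(n); cv2.imwrite(f"pics/{n}0.png",c["frame"]); print(n,c["K"],c["cam_to_world"])
E
```

```text
cell.py
pics
shift.py
{'time': 0.0, 'joint_pos': array([ 1.2288275 ,  0.52204117, -0.03633416,  1.59999964,  0.02120824,
        1.02110585, -0.11282931]), 'dq': array([ 0.00087255,  0.00117235,  0.00063634, -0.0013698 , -0.00265144,
       -0.00208447,  0.00020228]), 'effort': array([ 1.73776127e-03, -9.27094388e+01,  1.98136233e+00, -3.69932055e+01,
        1.80428725e-02,  8.07301782e-03,  1.56537243e-05]), 'tcp_pos': array([ 167.64659692, -601.74263586,  230.7117382 ]), 'tool_rot': array([[ 9.63305424e-01,  2.68407344e-01, -3.96978660e-04],
       [ 2.68407624e-01, -9.63304801e-01,  1.09922143e-03],
       [-8.73723455e-05, -1.16543806e-03, -9.99999317e-01]]), 'force': array([ 0.57423597, -0.1252817 ,  0.22445122]), 'torque': array([ 0.0028637 , -0.06119746, -0.03919132]), 'finger_force': 0.0, 'gripper_width': 1.000030095051578} -18.700000000000003
scene [[445.2561919    0.         315.41585646]
 [  0.         445.2561919  245.54691364]
 [  0.           0.           1.        ]] [[-6.85859909e-01  5.87542399e-01 -4.29406701e-01  9.01745378e+02]
 [ 7.27732478e-01  5.52700523e-01 -4.06112759e-01  3.87005112e+02]
 [-1.27515647e-03 -5.91029662e-01 -8.06648816e-01  7.13481385e+02]
 [ 0.00000000e+00  0.00000000e+00  0.00000000e+00  1.00000000e+00]]
top [[458.07720457   0.         325.01055414]
 [  0.         458.07720457 233.25720599]
 [  0.           0.           1.        ]] [[-8.64995878e-03 -9.85080838e-01  1.71874723e-01  3.94953055e+02]
 [-9.99919401e-01  1.01182980e-02  7.66884079e-03  3.75217930e+01]
 [-9.29350778e-03 -1.71794535e-01 -9.85088965e-01  1.08522875e+03]
 [ 0.00000000e+00  0.00000000e+00  0.00000000e+00  1.00000000e+00]]
```

View pics/scene0.png

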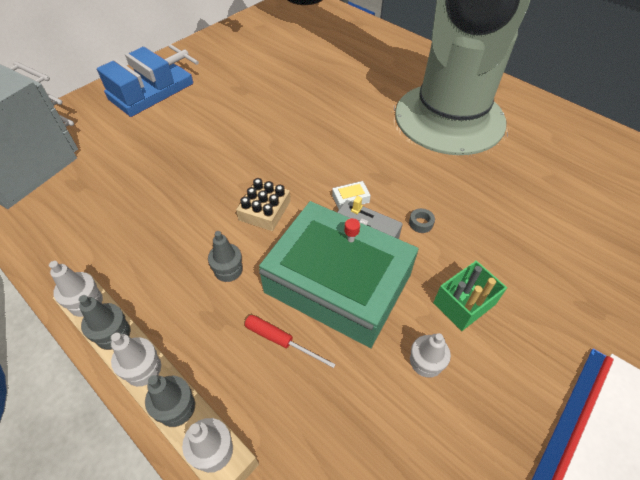

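View pics/top0.png

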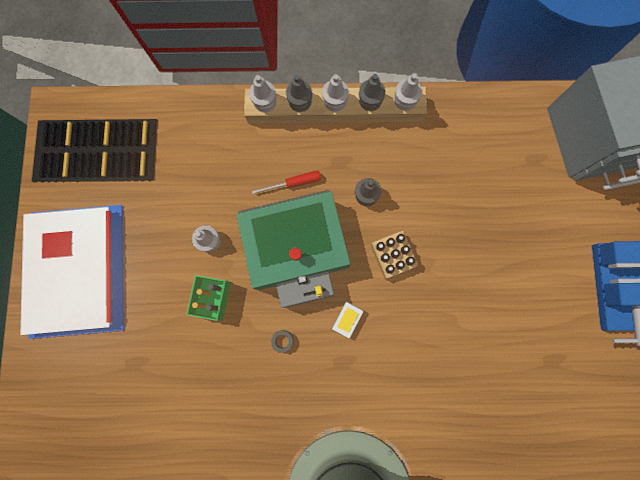

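The top view shows the case at about (293,240), the red knob at (295,254) and the yellow stud at (319,290). In the scene view the knob is at (352,227) and the stud at (357,204).

```bash
cat > h.py <<'E'
import cv2,numpy as np
from cell import robot, eyes, order, readout
def ray(c,uv):
    T=np.array(c["cam_to_world"]); d=T[:3,:3]@np.linalg.solve(c["K"],[uv[0],uv[1],1.]); return T[:3,3],d/np.linalg.norm(d)
def plane(c,uv,z):
    o,d=ray(c,uv); return o+d*(z-o[2])/d[2]
def tri(a,b):
    (o1,d1),(o2,d2)=a,b
    t=np.linalg.lstsq(np.c_[d1,-d2],o2-o1,rcond=None)[0]
    p,q=o1+d1*t[0],o2+d2*t[1]; return (p+q)/2,np.linalg.norm(p-q)
def blob(c,lo,hi,box):
    u0,v0,u1,v1=box; m=cv2.inRange(cv2.cvtColor(c["frame"],cv2.COLOR_BGR2HSV),lo,hi)
    k=np.zeros_like(m); k[v0:v1,u0:u1]=m[v0:v1,u0:u1]; 
    n,l,st,ce=cv2.connectedComponentsWithStats(k); i=1+np.argmax(st[1:,4]); return ce[i],st[i],(l==i).astype(np.uint8)
E
python3 - <<'E'
from h import *
t=eyes.read_camera("top"); s=eyes.read_camera("scene")
R=((0,150,80),(6,255,255)); Y=((20,120,100),(35,255,255))
kt=blob(t,*R,(280,240,310,270)); ks=blob(s,*R,(335,210,370,245))
print(kt[:2],ks[:2]); K=tri(ray(t,kt[0]),ray(s,ks[0])); print("knob",K, plane(t,kt[0],132))
st=blob(t,*Y,(308,280,328,300)); ss=blob(s,*Y,(347,196,366,214))
print(st[:2],ss[:2]); print("stud",tri(ray(t,st[0]),ray(s,ss[0])),plane(t,st[0],95))
hsv=cv2.cvtColor(t["frame"],cv2.COLOR_BGR2HSV); print(hsv[225,285],hsv[275,255],hsv[205,290])
for nm,lo,hi in(("inner",(55,100,30),(90,255,hsv[225,285][2]+15)),("all",(55,60,30),(95,255,255))):
    _,b,m=blob(t,lo,hi,(232,185,355,292)); c=max(cv2.findContours(m,0,cv2.CHAIN_APPROX_NONE)[0],key=cv2.contourArea)[:,0]
    P=np.array([plane(t,p,90.5)[:2] for p in c],np.float32); r=cv2.minAreaRect(P); print(nm,b,r,cv2.boxPoints(r))
big=cv2.resize(np.hstack([t["frame"][180:320,225:365],s["frame"][180:320,290:430]]),None,fx=2.8,fy=2.8,interpolation=2); cv2.imwrite("pics/crop1.png",big)
E
```

```text
(array([294.70434783, 253.54782609]), array([289, 248,  12,  12, 115], dtype=int32)) (array([351.70909091, 227.04545455]), array([345, 219,  15,  18, 220], dtype=int32))
knob (array([519.34247382, 109.41773716, 126.53695918]), np.float64(0.3044260824730554)) [518.72074879 108.88425593 132.        ]
(array([318.390625, 290.5     ]), array([315, 286,   8,  10,  64], dtype=int32)) (array([356.672, 205.296]), array([351, 196,  12,  18, 125], dtype=int32))
stud (array([443.68122798,  60.90318312,  81.49552623]), np.float64(0.14687564055712363)) [443.06708558  60.52918556  95.        ]
[ 61  97 108] [ 73  89 144] [ 71  90 144]Traceback (most recent call last):
  File "<stdin>", line 10, in <module>
  File "h.py", line 12, in blob
    u0,v0,u1,v1=box; m=cv2.inRange(cv2.cvtColor(c["frame"],cv2.COLOR_BGR2HSV),lo,hi)
                       ~~~~~~~~~~~^^^^^^^^^^^^^^^^^^^^^^^^^^^^^^^^^^^^^^^^^^^^^^^^^^
cv2.error: OpenCV(4.12.0) :-1: error: (-5:Bad argument) in function 'inRange'
> Overload resolution failed:
>  - upperb is not a numerical tuple
>  - Expected Ptr<cv::UMat> for argument 'upperb'
```

```bash
python3 - <<'E'
from h import *
t=eyes.read_camera("top"); s=eyes.read_camera("scene")
for nm,lo,hi in(("inner",(50,70,30),(67,255,125)),("all",(50,60,30),(95,255,255))):
    _,b,m=blob(t,lo,hi,(232,185,355,292)); c=max(cv2.findContours(m,0,cv2.CHAIN_APPROX_NONE)[0],key=cv2.contourArea)[:,0]
    P=np.array([plane(t,p,90.5)[:2] for p in c],np.float32); r=cv2.minAreaRect(P); print(nm,b,r,cv2.boxPoints(r))
big=cv2.resize(np.hstack([t["frame"][180:320,225:365],s["frame"][180:320,290:430]]),None,fx=2.8,fy=2.8,interpolation=2); cv2.imwrite("pics/crop1.png",big)
E
```

```text
inner [ 251  203   81   64 3394] ((566.4421997070312, 118.45378112792969), (113.84081268310547, 162.51156616210938), 12.97353458404541) [[492.73276  184.85674 ]
 [529.21674   26.493454]
 [640.1516    52.050827]
 [603.66766  210.41411 ]]
all [ 237  192  113   97 7408] ((554.786865234375, 116.91107177734375), (174.90267944335938, 218.55633544921875), 13.405258178710938) [[444.38345  202.93744 ]
 [495.0529    -9.664244]
 [665.1903    30.884705]
 [614.5209   243.48639 ]]
```

View pics/crop1.png

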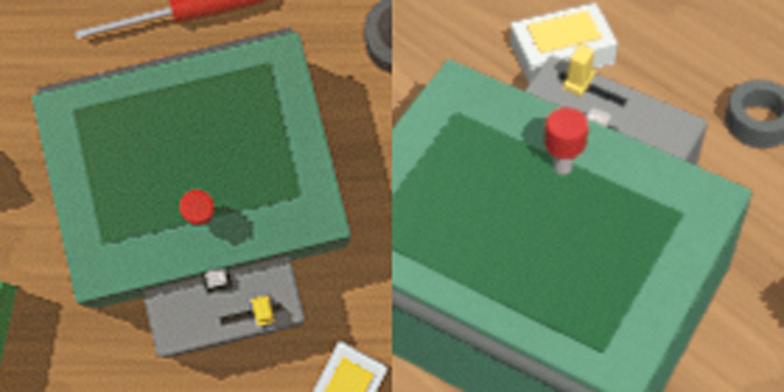

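Yaw is about 13.2°, the knob is near (519,109) and the stud is consistent with about 2 mm of travel. The crop confirms that the stud is at the slot's right-hand end and the knob is unobstructed. I'll travel there at height.

The rows are not in the units I measure in: shifts go in shares of 500 mm and turns go in shares of 4 rad. I convert before sending: 32.4 mm is 0.0648, -22.3 mm is -0.0446.

```bash
echo '[{"pos":[0.0648,-0.0446,0],"finger_gap":1},{"pos":[0.0648,-0.0446,0],"finger_gap":1},{"pos":[0.0648,-0.0446,0],"finger_gap":1},{"pos":[0.0648,-0.0446,0],"finger_gap":1},{"pos":[0.0648,-0.0446,0],"finger_gap":1}]' > rows.txt && python3 shift.py rows.txt 30
echo '[{"pos":[0.0648,-0.0446,0],"finger_gap":1},{"pos":[0.0648,-0.0446,0],"finger_gap":1},{"pos":[0.0648,-0.0446,0],"finger_gap":1},{"pos":[0.0648,-0.0446,0],"finger_gap":1},{"pos":[0.0648,-0.0446,0],"finger_gap":1}]' > rows.txt && python3 shift.py rows.txt
cat > d.py <<'E'
import sys,json
from h import *
from scipy.spatial.transform import Rotation as Ro
s=readout.get_state(); p=np.array(s["tcp_pos"]); R=np.array(s["tool_rot"])
x,y,z,yaw=map(float,sys.argv[1:5]); c,n=np.cos(yaw),np.sin(yaw)
T=np.array([[c,n,0],[n,-c,0],[0,0,-1.]])
print("t",s["time"],"tcp",p.round(1),"F",np.round(s["force"],1),"w",round(s["gripper_width"],3),"ff",round(s["finger_force"],1))
print("tool delta",(R.T@(np.array([x,y,z])-p)).round(1),"rotvec",Ro.from_matrix(R.T@T).as_rotvec().round(3))
E
python3 d.py 519 109 231 0.23
```

```text
time: 0.72
tcp_pos: [294.7, -449.6, 231.4]
tool_rot: [[0.963, 0.268, 0.0], [0.268, -0.963, -0.0], [0.0, 0.0, -1.0]]
force: [1.6, -0.1, 0.5]
gripper_width: 0.998
finger_force: 0.0
time: 1.13
tcp_pos: [420.9, -298.6, 231.5]
tool_rot: [[0.963, 0.268, 0.0], [0.268, -0.963, -0.0], [0.0, 0.0, -1.0]]
force: [0.4, -1.0, 0.6]
gripper_width: 0.997
finger_force: 0.0
t 1.1333 tcp [ 420.9 -298.6  231.5] F [ 0.4 -1.   0.6] w 0.997 ff 0.0
tool delta [ 203.8 -366.4    0.4] rotvec [ 0.    -0.     0.042]
```

To row units: -33.3 mm is -0.0666, 18.5 mm is 0.037.

```bash
echo '[{"pos":[0.037,-0.0666,0],"finger_gap":1},{"pos":[0.037,-0.0666,0],"finger_gap":1},{"pos":[0.037,-0.0666,0],"finger_gap":1},{"pos":[0.037,-0.0666,0],"finger_gap":1},{"pos":[0.037,-0.0666,0],"finger_gap":1}]' > rows.txt && python3 shift.py rows.txt >/dev/null
echo '[{"pos":[0.037,-0.0666,0],"finger_gap":1},{"pos":[0.037,-0.0666,0],"finger_gap":1},{"pos":[0.037,-0.0666,0],"finger_gap":1},{"pos":[0.037,-0.0666,0],"finger_gap":1},{"pos":[0.037,-0.0666,0],"finger_gap":1}]' > rows.txt && python3 shift.py rows.txt >/dev/null
echo '[{"pos":[0.037,-0.0666,0],"finger_gap":1},{"turn_vec":[0,0,0.0105],"finger_gap":1}]' > rows.txt && python3 shift.py rows.txt
python3 d.py 519 109 107 0.23
python3 - <<'E'
from h import *
s=readout.get_state(); c=eyes.read_camera("wrist"); cv2.imwrite("pics/w1.png",c["frame"])
T=np.eye(4);T[:3,:3]=s["tool_rot"];T[:3,3]=s["tcp_pos"];c["cam_to_world"]=T@c["T_tool_cam"]
k=blob(c,(0,150,80),(6,255,255),(0,0,640,480)); y=blob(c,(20,120,100),(35,255,255),(0,0,640,480))
print(k[:2],plane(c,k[0],136.5)); print(y[:2],plane(c,y[0],101)); print(c["T_tool_cam"])
E
```

```text
time: 2.13
tcp_pos: [518.3, 114.8, 231.4]
tool_rot: [[0.972, 0.236, 0.001], [0.236, -0.972, 0.003], [0.002, -0.003, -1.0]]
force: [-1.1, 1.2, 0.2]
gripper_width: 0.998
finger_force: 0.0
t 2.1333 tcp [518.3 114.8 231.4] F [-1.1  1.2  0.2] w 0.998 ff 0.0
tool delta [ -0.9   6.3 124.4] rotvec [-0.003 -0.002  0.008]
(array([332.46176912, 244.19565217]), array([ 313,  222,   40,   44, 1334], dtype=int32)) [519.86731651 110.82308477 136.5       ]
(array([404.03700658, 363.10690789]), array([ 377,  340,   55,   47, 1216], dtype=int32)) [425.38610154  27.33370907 101.        ]
[[ 2.45250870e-04 -9.54713007e-01 -2.97528173e-01  7.55542983e+01]
 [ 9.99999103e-01  6.25817510e-04 -1.18383904e-03 -2.20887360e-01]
 [ 1.31642487e-03 -2.97527616e-01  9.54712305e-01 -1.42194085e+02]
 [ 0.00000000e+00  0.00000000e+00  0.00000000e+00  1.00000000e+00]]
```

View pics/w1.png

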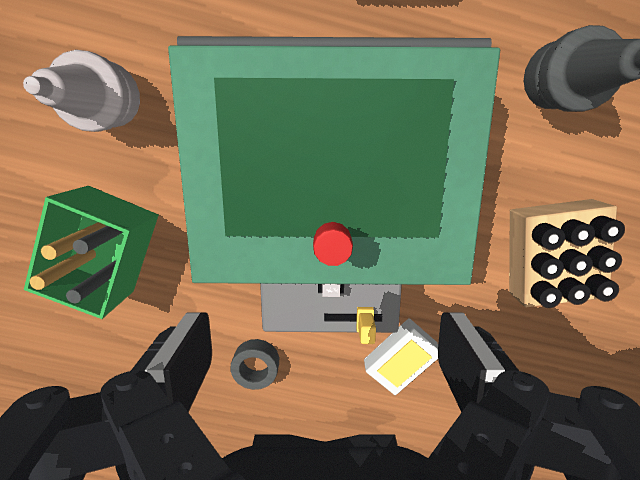

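The wrist view shows the knob at (332,244), the stud at (366,322) and the lid square to the image, so yaw is right. I'll descend next.

To row units: 30 mm is 0.06, 4.5 mm is 0.009.

```bash
echo '[{"pos":[0,0.009,0.06],"finger_gap":0.8},{"pos":[0,0,0.06],"finger_gap":0.8}]' > rows.txt && python3 shift.py rows.txt >/dev/null; python3 d.py 519.3 109.8 103 0.23
```

```text
t 2.35 tcp [519.7 101.9 171.6] F [ 0.9  1.1 -1.1] w 0.806 ff 0.0
tool delta [ 1.2 -7.8 68.6] rotvec [ 0.001 -0.003 -0.   ]
```

To row units: 20 mm is 0.04.

```bash
echo '[{"pos":[0,0,0.04],"finger_gap":0.8},{"finger_gap":0.8},{"finger_gap":0.8},{"finger_gap":0.8}]' > rows.txt && python3 shift.py rows.txt >/dev/null; python3 d.py 519.3 109.8 103 0.23
```

```text
t 2.6833 tcp [519.4 102.6 152.6] F [-0.6 -0.3  0.8] w 0.801 ff 0.0
tool delta [ 1.5 -7.  49.6] rotvec [ 0.    -0.001 -0.   ]
```

To row units: 20 mm is 0.04, 19.5 mm is 0.039.

```bash
echo '[{"pos":[0.003,-0.014,0.02],"finger_gap":0.8},{"pos":[0,0,0.04],"finger_gap":0.8},{"pos":[0,0,0.039],"finger_gap":0.8},{"finger_gap":0.8},{"finger_gap":0.8}]' > rows.txt && python3 shift.py rows.txt >/dev/null; python3 d.py 519.3 109.8 103 0.23
python3 - <<'E'
from h import *
s=readout.get_state(); c=eyes.read_camera("wrist"); 
T=np.eye(4);T[:3,:3]=s["tool_rot"];T[:3,3]=s["tcp_pos"];c["cam_to_world"]=T@c["T_tool_cam"]
k=blob(c,(0,150,80),(6,255,255),(0,0,640,480)); print(k[:2],plane(c,k[0],134))
cv2.imwrite("pics/w2.png",c["frame"])
E
```

```text
t 3.1 tcp [518.5 110.3 102. ] F [0.3 0.7 1. ] w 0.803 ff 0.0
tool delta [ 0.6  0.7 -1. ] rotvec [-0.     0.001  0.   ]
(array([325.74372385, 354.55927476]), array([ 287,  307,   78,   93, 5736], dtype=int32)) [521.65249821 110.97946664 134.        ]
```

View pics/w2.png

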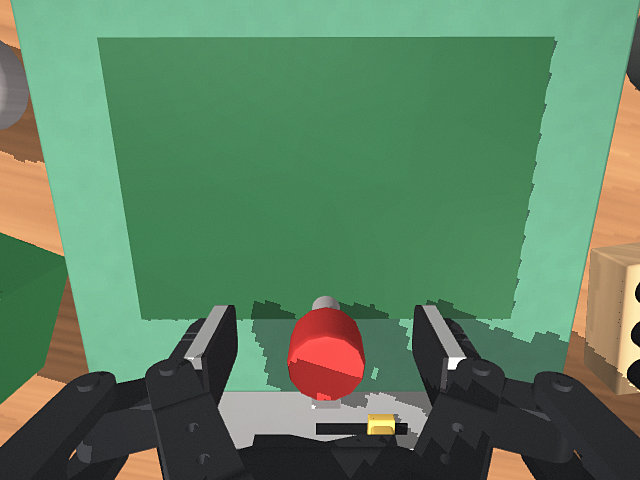

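The knob sits centred between the pads at (326,354), so I'll grip it.

To row units: 0.7 mm is 0.0014.

```bash
echo '[{"pos":[0.0014,0,0],"finger_gap":0.2},{"finger_gap":0.2},{"finger_gap":0.2},{"finger_gap":0.2},{"finger_gap":0.2}]' > rows.txt && python3 shift.py rows.txt 30 >/dev/null; echo '[{"finger_gap":0.2},{"finger_gap":0.2}]' > rows.txt && python3 shift.py rows.txt
```

```text
time: 3.73
tcp_pos: [519.7, 110.1, 102.5]
tool_rot: [[0.974, 0.228, 0.001], [0.228, -0.974, 0.0], [0.001, 0.0, -1.0]]
force: [-2.4, -1.2, 7.9]
gripper_width: 0.291
finger_force: 28.9
```

To row units: -1 mm is -0.002.

```bash
for i in 1; do echo '[{"pos":[0,0,-0.002],"finger_gap":0.2},{"pos":[0,0,-0.002],"finger_gap":0.2},{"finger_gap":0.2}]' > rows.txt && python3 shift.py rows.txt|grep -E 'tcp|force|width'; done;  echo '[{"pos":[0,0,-0.002],"finger_gap":0.2},{"finger_gap":0.2},{"finger_gap":0.2}]' > rows.txt && python3 shift.py rows.txt|grep -E 'tcp|force|width'
```

```text
tcp_pos: [520.2, 110.3, 104.2]
force: [7.0, 1.3, -6.2]
gripper_width: 0.292
finger_force: 29.8
tcp_pos: [520.5, 110.4, 105.1]
force: [9.7, 1.1, -7.8]
gripper_width: 0.292
finger_force: 29.9
```

To row units: -1 mm is -0.002.

```bash
echo '[{"pos":[0.002,0,-0.002],"finger_gap":0.2},{"finger_gap":0.2},{"finger_gap":0.2}]' > rows.txt && python3 shift.py rows.txt|grep -E 'tcp|force';  echo '[{"pos":[0.001,0,-0.002],"finger_gap":0.2},{"finger_gap":0.2},{"finger_gap":0.2}]' > rows.txt && python3 shift.py rows.txt|grep -E 'tcp|force'
```

```text
tcp_pos: [520.8, 110.4, 105.9]
force: [5.5, 0.1, -6.6]
finger_force: 30.0
tcp_pos: [521.1, 110.5, 106.8]
force: [6.6, 0.8, -8.2]
finger_force: 30.0
```

To row units: -1 mm is -0.002, 0.5 mm is 0.001.

```bash
echo '[{"pos":[0.001,0,-0.002],"finger_gap":0.2},{"finger_gap":0.2},{"finger_gap":0.2}]' > rows.txt && python3 shift.py rows.txt|grep -E 'tcp|force';  echo '[{"pos":[0.001,0,-0.002],"finger_gap":0.2},{"finger_gap":0.2},{"finger_gap":0.2}]' > rows.txt && python3 shift.py rows.txt|grep -E 'tcp|force'
```

```text
tcp_pos: [521.4, 110.6, 107.8]
force: [5.6, 0.4, -6.9]
finger_force: 30.0
tcp_pos: [521.7, 110.6, 108.8]
force: [4.7, 0.9, -5.2]
finger_force: 30.0
```

It is past 6 mm and the force isn't rising. I'll go a little farther and check with the camera.

To row units: -1.5 mm is -0.003, 0.5 mm is 0.001.

```bash
echo '[{"pos":[0.001,0,-0.003],"finger_gap":0.2},{"pos":[0.001,0,-0.003],"finger_gap":0.2},{"pos":[0.001,0,-0.003],"finger_gap":0.2},{"pos":[0.001,0,-0.003],"finger_gap":0.2},{"finger_gap":0.2}]' > rows.txt && python3 shift.py rows.txt|grep -E 'tcp|force'; echo '[{"pos":[0.0016,0,-0.004],"finger_gap":0.2},{"pos":[0.0016,0,-0.004],"finger_gap":0.2},{"pos":[0.0016,0,-0.004],"finger_gap":0.2},{"finger_gap":0.2},{"finger_gap":0.2}]' > rows.txt && python3 shift.py rows.txt|grep -E 'tcp|force'
python3 - <<'E'
from h import *
a=eyes.read_camera("scene")["frame"]; b=eyes.read_camera("wrist")["frame"]
cv2.imwrite("pics/s3.png",np.hstack([cv2.resize(a[150:350,240:440],(400,400)),cv2.resize(b,(400,400))]))
E
```

```text
tcp_pos: [523.9, 111.2, 115.0]
force: [5.6, 0.2, -8.5]
finger_force: 29.9
tcp_pos: [526.1, 111.7, 120.8]
force: [6.1, -0.1, -6.9]
finger_force: 30.0
```

View pics/s3.png

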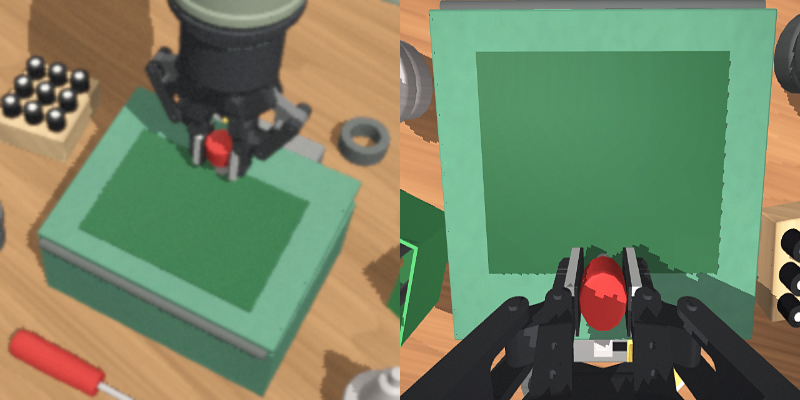

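The lid is coming up freely: it is 18 mm up at a steady 7 N or so, with the knob still between the pads. It is not caught, so the slide stays alone. I'll follow the arc to about 0.8 rad.

To row units: -5.6 mm is -0.0112, -5.3 mm is -0.0106.

```bash
echo '[{"pos":[0.0084,0,-0.0112],"finger_gap":0.2},{"pos":[0.0084,0,-0.0112],"finger_gap":0.2},{"pos":[0.008,0,-0.0106],"finger_gap":0.2},{"pos":[0.008,0,-0.0106],"finger_gap":0.2}]' > rows.txt && python3 shift.py rows.txt|grep -E 'tcp|force'; echo '[{"pos":[0.009,0,-0.0098],"finger_gap":0.2},{"pos":[0.009,0,-0.0098],"finger_gap":0.2},{"pos":[0.01,0,-0.0088],"finger_gap":0.2},{"pos":[0.01,0,-0.0088],"finger_gap":0.2},{"finger_gap":0.2}]' > rows.txt && python3 shift.py rows.txt|grep -E 'tcp|force|wid'; python3 d.py 560.6 119.5 161.2 0.23
```

```text
tcp_pos: [541.8, 115.4, 143.2]
force: [-1.8, -0.8, -5.0]
finger_force: 30.4
tcp_pos: [561.6, 120.1, 162.1]
force: [-5.2, -1.9, 0.5]
gripper_width: 0.295
finger_force: 30.8
t 6.9167 tcp [561.6 120.1 162.1] F [-5.2 -1.9  0.5] w 0.295 ff 30.8
tool delta [-1.1  0.3  0.9] rotvec [-0.    -0.001 -0.   ]
```

To row units: 5.7 mm is 0.0114, 5.3 mm is 0.0106.

```bash
echo '[{"pos":[0.009,0,-0.0074],"finger_gap":0.2},{"pos":[0.0106,0,-0.0078],"finger_gap":0.2},{"pos":[0.0114,0,-0.0066],"finger_gap":0.2},{"pos":[0.0114,0,-0.0066],"finger_gap":0.2},{"finger_gap":0.2}]' > rows.txt && python3 shift.py rows.txt|grep -E 'tcp|force'; echo '[{"pos":[0.0074,0,-0.004],"finger_gap":0.2},{"pos":[0.0074,0,-0.004],"finger_gap":0.2},{"finger_gap":0.2},{"finger_gap":0.2},{"finger_gap":0.2}]' > rows.txt && python3 shift.py rows.txt | grep -E 'time|tcp|force|wid'
python3 - <<'E'
from h import *
a=eyes.read_camera("scene")["frame"]; b=eyes.read_camera("wrist")["frame"]
cv2.imwrite("pics/s4.png",np.hstack([cv2.resize(a[150:350,240:440],(400,400)),cv2.resize(b,(400,400))]))
s=readout.get_state(); print(s["finger_force"],s["force"])
E
```

```text
tcp_pos: [582.5, 124.9, 176.1]
force: [-3.2, -0.9, -0.4]
finger_force: 30.3
time: 7.75
tcp_pos: [588.2, 126.3, 179.2]
force: [0.1, -0.2, -8.4]
gripper_width: 0.293
finger_force: 30.2
30.156567692756653 [ 0.15783163  0.14235467 -8.65392586]
```

View pics/s4.png

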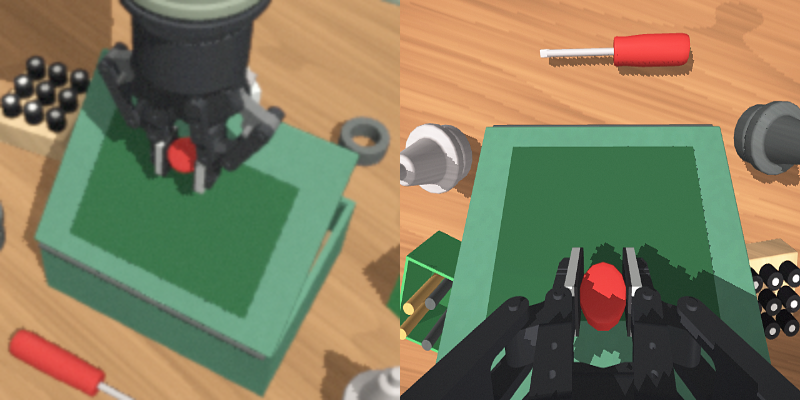

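The knob is still firmly between the pads (30 N) and has moved 70 mm back and 77 mm up, which puts the lid at about 0.8 rad. The scene view shows the lid open, with the things around it undisturbed. I'll let it settle and hand in.

```bash
echo '[{"finger_gap":0.2},{"finger_gap":0.2},{"finger_gap":0.2},{"finger_gap":0.2},{"finger_gap":0.2}]' > rows.txt && python3 shift.py rows.txt | grep -E 'time|tcp|force'; python3 -c "
from cell import robot, eyes, order, readout
print(order.job_done())"
```

```text
time: 8.27
tcp_pos: [588.3, 126.3, 179.3]
force: [1.5, 1.3, -11.5]
finger_force: 30.1
the job is handed in; nothing more can be done
None
```

The tug showed the lid was not caught, so I left the slide alone, raised the lid to about 0.8 rad (46°, worked out from the knob's travel) and handed the job in with the fingers still holding it.

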